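# Clamp a ski-pole shaft in the pole vice to the set force

### The job

Take the aluminium ski-pole shaft from its wooden rest and lay it in the V-blocks of the pole vice, sticking out equally at both ends. Then swing the clamp arm over it against its stop and turn the T-bar clockwise until the brass indicator tab snaps out of the clamp head; stop there, as further tightening would crush the shaft. Let go of everything and leave the other things on the bench where they are.

Things in the scene. Friction and masses are not known exactly. Their poses are not given: they have to be found in the camera images.
- pole_shaft: The loose length of aluminium ski-pole shaft: a plain cylinder 170 mm long, 24 mm across, with thin black end caps, about 0.14 kg. Origin at its middle, on its axis; x axis along it (either end will do).
- pole_rest: Low plywood rest (fixed), 140 x 70 mm, on which the shaft lies at first, along the rest's x axis, its axis 38 mm above the bench, in notches of two supports 18 mm thick, centred 55 mm either side of the middle, tops 44 mm up. Between the supports is only a 10 mm thick slab, so fingers fit round the shaft there. Origin: centre of the underside.
- vee_blocks: Pair of steel V-blocks of the pole vice (fixed), groove along y: 90-degree Vs, each 30 mm long, centred 45 mm either side of the origin, 60 mm gap between them for the fingers, over a base plate 12 mm thick. Origin midway, z up: a seated shaft's axis is 47 mm above it, the V walls' tops 54 mm, 68 mm across outside. The origin's height varies up to 2 mm either way about the bench.
- vice_base: Grey base plate of the pole vice (fixed), 270 x 150 mm, 12 mm thick, reaching 60 mm to +x and 210 mm to -x of its origin; origin at bench height, in plan in the middle of the V-blocks, axes parallel to theirs.
- pivot (a point): On the axis of the vice's post, about which the clamp arm swings: fixed, 105 mm above the bench, 160 mm from the middle of the V-blocks along their -x. The collar there is 48 mm across; the nut on it reaches 138 mm above the bench. Its x axis points to the middle of the V-blocks.
- swing (a joint): Angle of the clamp arm about the post, rad: 0 = against its stop, over the middle of the V-blocks; positive = swung aside, counter-clockwise from above, up to 1.7. Friction 0.3 N m: it stays where left. The arm is a grey beam 30 mm wide, 92 to 118 mm above the bench; it can be pushed by its side. From 114 mm out it is a fork, 62 mm wide, round the dark clamp head.
- tbar (a point): Middle of the black T-bar that turns the clamp screw, above the clamp head (60 x 44 mm, 34 mm tall): bar 90 mm long, 16 mm wide, 18 mm tall; x axis along the bar. Below the bar a 16 mm stem, then, 24 mm lower, the head. It is on the screw's axis, 160 mm from the pivot, 152 mm above the bench with the screw fully open; it sinks with the screw.
- screw (a joint): Turn of the clamp screw, rad, relative to the arm: 0 = fully open, growing clockwise seen from above (tighten), up to 3.6; starts at 0 to 0.3. Coarse thread: bar, head, tab and pad go down 5 mm per rad. Friction about 0.25 N m: it stays where left.
- pad_face (a point): Centre of the underside of the rubber pressure pad (30 mm across) below the clamp head, 65 mm above the bench with the screw fully open: it clears a shaft well seated in the V-blocks by 2 to 8 mm.
- pad: The pressure pad as a body (origin on the screw's axis, at bench height with the screw fully open). It is sprung in the head, 4 N per mm: once it meets the shaft, further turning compresses the spring.
- tab (a joint): How far the brass indicator tab has come out of the clamp head, m: 0 = in, 0.018 = out. It snaps out by itself when the pad presses with about 16 N, some 0.8 to 1 rad of screw after the pad meets the shaft, and stays out. The screw angle for this varies between starts (about 1.6 to 2.8 rad). Over-tightened is above 30 N, about 0.7 rad later.
- tab_tip (a point): Outer end of the brass indicator tab (26 mm wide, 8 mm thick), at the end of the clamp head that points away from the post; it stands 2 mm out of the head when in and 20 mm when out.
- parts_tray: Bystander, loose, not to be disturbed: grey open plastic tray of bolts, 150 x 100 mm, 45 mm high; origin at the centre of its underside; lies where the rest does not.
- wax_block: Bystander, loose, not to be disturbed: yellow block of wax, 100 x 45 mm, 30 mm high; origin at the centre of its underside.
- screwdriver: Bystander, loose, not to be disturbed: screwdriver, 200 mm long, lying; its x axis points from handle to tip.
- brush: Bystander, loose, not to be disturbed: bench brush, 200 mm long, lying; its x axis points from handle to bristles.
- tin: Bystander, loose, not to be disturbed: tin with a paper label, 80 mm across, 90 mm tall, standing; origin at the centre of its underside.
Mind the look-alikes: they are no part of the job. Several things have the shape of the pole_shaft; the one meant has the colours described above.

How it is judged (in metres and radians):
On the way, in this order (a step that is already met when the one before it is completed fails the run):
1. the shaft lies seated in the V-blocks, centred lengthwise, and is let go (x of pole_shaft in the frame of vee_blocks between -0.004 and 0.004 m and y of pole_shaft in the frame of vee_blocks between -0.018 and 0.018 m and z of pole_shaft in the frame of vee_blocks between 0.043 and 0.051 m and angle between the x axis of pole_shaft and the y axis of vee_blocks, either way round below 0.06 rad and contact force between the fingers and pole_shaft below 0.3 N), for 0.2 s.
2. the arm is swung over the shaft against its stop (x of pole_shaft in the frame of vee_blocks between -0.004 and 0.004 m and y of pole_shaft in the frame of vee_blocks between -0.018 and 0.018 m and z of pole_shaft in the frame of vee_blocks between 0.043 and 0.051 m and angle between the x axis of pole_shaft and the y axis of vee_blocks, either way round below 0.06 rad and value of joint swing below 0.06 rad), for 0.2 s.
3. the screw is tightened until the indicator tab is out (x of pole_shaft in the frame of vee_blocks between -0.004 and 0.004 m and y of pole_shaft in the frame of vee_blocks between -0.018 and 0.018 m and z of pole_shaft in the frame of vee_blocks between 0.043 and 0.051 m and angle between the x axis of pole_shaft and the y axis of vee_blocks, either way round below 0.06 rad and value of joint tab above 0.014 m and contact force between pad and pole_shaft above 11 N), for 0.2 s.
At the end, for the whole second after the job is handed in: The shaft lies at rest in both Vs (axis within 4 mm sideways and in height, within 3.5 degrees, its middle within 18 mm of midway between the Vs), the arm is within 0.06 rad of its stop, the tab is out by more than 14 mm and the pad presses on the shaft with more than 11 N (all of step 3 and value of joint swing below 0.06 rad and linear speed of pole_shaft below 0.01 m/s); the robot touches nothing.
It fails at once if the shaft is over-tightened: the pad presses on it with more than 30 N (contact force between pad and pole_shaft above 30 N).
It fails at once if another thing on the bench is moved by more than 40 mm (distance of any of parts_tray, wax_block, screwdriver, brush, tin from where it was at the start of the episode above 0.04 m).
It also fails if it takes over 72 s, if anything falls off the work surface, if the arm or the gripper's body presses on something with over 40 N, if the wrist force passes 120 N, or if a joint passes its speed limit or range.

### The arm

A 6-joint arm with a two-finger parallel gripper is mounted at the origin on the work surface. World frame = base frame: x ahead of the robot, y to its left, z up, the work surface at z = 0. Lengths are in mm, angles in rad, forces in N, time in s.
With the tool pointing down it reaches from about 275 to 750 mm from the base axis. Payload 10.2 kg.
Tool frame: the origin (TCP) lies at the centre of the arm's flange, where the gripper is bolted on; the fingertips stand 173 mm ahead of it and the grasp point (between the pads) lies 155 mm ahead of it; z points along the fingers, y is the line along which they close (so a half turn about z gives the same grasp; the last joint's range is limited). The gripper opens to 85 mm and grips with 20 to 120 N. Pads are 22 mm wide; open, the fingers measure 114 mm over their backs; the gripper's body (76 mm by 85 mm) begins 54 mm behind the grasp point. The pads swing forward as they close: fully open they stand 13 mm farther back than shut.
Start: joints at [-1.331, 0.313, 1.498, -0, 1.331, -0.223], TCP at [234.378, -469.786, 404.694] pointing down, gripper open.
Joint ranges: [-2.94, 2.94], [-0.97, 2.17], [0.19, 2.56], [-1.23, 4.37], [0.02, 3.11], [-2.88, 2.88]. Speed limits (rad/s): [2.39, 2.39, 3.01, 3.14, 3.14, 3.14].

### API

Orientations are given as a unit quaternion [w, x, y, z].
In Python, from rig import status, capture, camera_info, ticket gives the robot as it stands.
- The arm moves only by the shell command python3 -m crank 'ROWS' [FORCE]. ROWS is JSON, a list of rows, each a list of 7 numbers: the shift along the tool's x, y, z as a fraction of full scale, then the turn, a rotation vector about the tool's x, y, z as a fraction of full scale, then the closure, from 0 (fully open) to 1 (shut). A call has 1 to 12 rows; each row is the pose to reach, as a shift and turn from the pose commanded when the call began, along the tool's axes at that moment; what a row does not reach only later rows make up. Full scale, the value 1, is 0.1 m for a shift and 45 degrees for a turn. A row lasts 1/10 s, in which the tool goes at most 50 mm and 8.59 degrees, less where a joint would pass 70% of its speed; a pose out of reach is approached as far as the arm can. A call with a number of a shift or a turn outside -1 to 1 is refused whole. A call with a gripper value outside its range is refused whole. The fingers move at their own pace and stop on an object; FORCE is the grip in N (left out, the last holds). Time passes only in rows, so rows that repeat a pose let the fingers close. It gives the time, the measured TCP pose, the force, the opening and the grip force at its end, in the units of the state.
- status.sense(): the state, without advancing time (a new reading comes with each control period).
- capture(name): name is "scene" or "top" or "wrist"; returns (picture, depth): 420x560x3 uint8, red, green, blue; 420x560 float32, mm along the optical axis (not along the pixel's ray), 0 where there is no reading.
- camera_info(name): a dict with "K" (3x3 intrinsics, pixels), "camera_from_world" (4x4, takes a point from world to camera coordinates). Camera axes: x right, y up, looking along -z (the intrinsics and any distortion apply to the point x, -y, -z); pixel columns grow to the right and rows downward; lengths in mm; the calibration is good to about 2 mm. A picture is of the moment at which its call begins: read the wrist's pose just before it. camera_info takes no time and is no camera call; for the wrist camera it gives the pose at the moment of the call.
- ticket.finish_job(): hands the job in; it is judged then, once.
The state is a dict: "time_s": time; "joints": joint angles; "dq": joint speeds; "tau": joint torques, N m; "eef_pos": TCP position; "ee_rot": TCP orientation; "force": force on the tool from outside, world axes, zero at the start; "wrist_torque": the same for the moment, N m; "grip_width": opening from 0.0 (shut) to 1.0 (fully open); "grip_force": force on a finger pad.
Only numpy, scipy, OpenCV 4.12 (cv2) and the standard library are available. Lean on these libraries where they do the work, as an engineer would, in place of code of your own. Each camera call takes 0.05 s, during which the arm holds its last target. There are 200 camera calls.

## Working session

There is one attempt and no reset: what is moved stays moved. The work goes in short steps, Python scripts to look and compute and a shell command to move; the robot and the scene stay as the last step left them, time stands still between calls to the robot, and variables do not carry over. Pictures are saved under pics/ and viewed, at most 12 in all, crops included, and the job is handed in when it is done.

```bash
ls; mkdir -p pics
python3 - <<'E'
from rig import status,capture,camera_info
import cv2,numpy as np
s=status.sense();print(s)
for n in("top","scene"):
    p,d=capture(n);cv2.imwrite(f"pics/{n}0.png",p[:,:,::-1]);np.save(f"pics/{n}0.npy",d)
    i=camera_info(n);print(n,i)
E
```

```text
pics
{'time_s': 0.0, 'joints': array([-1.33138212e+00,  3.13472472e-01,  1.49844874e+00,  2.66226290e-05,
        1.33101615e+00, -2.23414348e-01]), 'dq': array([-6.76271856e-04,  8.96181558e-04,  2.43880121e-05,  6.53869507e-04,
        2.18080284e-03, -3.16360516e-04]), 'tau': array([ 3.34815013e-04, -4.12267613e+01, -2.59744012e+01, -1.80356988e-04,
        4.08674794e-03,  1.43564034e-05]), 'eef_pos': array([ 234.37779067, -469.73747304,  404.11904163]), 'ee_rot': array([-6.72431601e-04,  9.73343505e-01,  2.29351190e-01,  7.54924738e-06]), 'force': array([-0.8302264 , -0.51973417,  0.42911227]), 'wrist_torque': array([-0.00720125,  0.08479305,  0.03134017]), 'grip_force': 0.0, 'grip_width': 1.0053939597612545}
top {'K': array([[503.61767523,   0.        , 280.0818214 ],
       [  0.        , 503.61767523, 212.64432609],
       [  0.        ,   0.        ,   1.        ]]), 'camera_from_world': array([[ 1.69818627e-02, -9.99837934e-01, -5.97677938e-03,
         4.39748122e+01],
       [ 9.80417744e-01,  1.54784679e-02,  1.96319803e-01,
        -5.11199427e+02],
       [-1.96195475e-01, -9.19361649e-03,  9.80521705e-01,
        -1.37381800e+03],
       [ 0.00000000e+00,  0.00000000e+00,  0.00000000e+00,
         1.00000000e+00]])}
scene {'K': array([[489.24996428,   0.        , 277.07119191],
       [  0.        , 489.24996428, 213.41006108],
       [  0.        ,   0.        ,   1.        ]]), 'camera_from_world': array([[ 1.09607920e-01,  9.93918241e-01,  1.06129237e-02,
        -7.10059093e+01],
       [-6.91330490e-01,  6.85586039e-02,  7.19278716e-01,
         2.74892374e+02],
       [ 7.14176629e-01, -8.61756817e-02,  6.94640551e-01,
        -1.98787055e+03],
       [ 0.00000000e+00,  0.00000000e+00,  0.00000000e+00,
         1.00000000e+00]])}
```

View pics/top0.png

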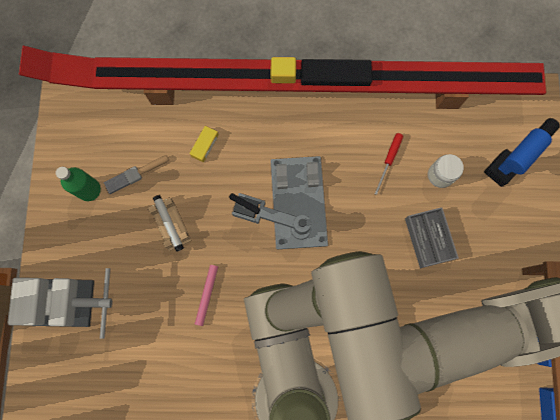

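View pics/scene0.png

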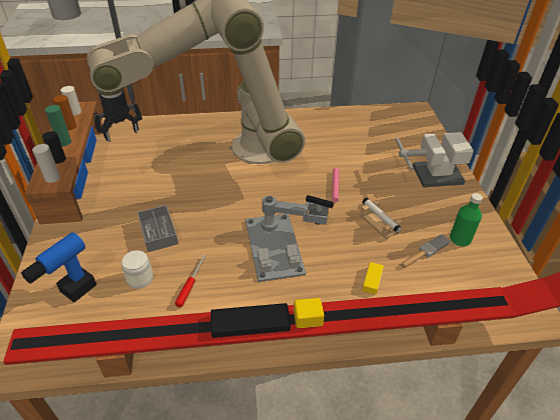

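The top view shows the silver, black-capped shaft on its rest at (168,222). The V-blocks are at (298,175), the post at (303,228) and the T-bar at (245,203). The arm is swung aside to the left. The pink rod at (206,295) is a decoy.

```bash
cat > h.py <<'E'
import numpy as np,cv2
from rig import status,capture,camera_info
from scipy.spatial.transform import Rotation as R
def cloud(name,d,info=None):
    i=info or camera_info(name);K=i["K"];T=i["camera_from_world"]
    v,u=np.mgrid[:d.shape[0],:d.shape[1]]
    c=np.stack([(u-K[0,2])/K[0,0]*d,-(v-K[1,2])/K[1,1]*d,-d],-1)
    w=(c-T[:3,3])@T[:3,:3]; w[d<=0]=np.nan; return w
def proj(name,p,info=None):
    i=info or camera_info(name);K=i["K"];T=i["camera_from_world"]
    c=np.atleast_2d(p)@T[:3,:3].T+T[:3,3]
    return np.c_[K[0,0]*c[:,0]/-c[:,2]+K[0,2],K[1,1]*-c[:,1]/-c[:,2]+K[1,2]]
def rect(xy):
    return cv2.minAreaRect(np.float32(xy))
def tool():
    s=status.sense();q=s["ee_rot"];return s["eef_pos"],R.from_quat([q[1],q[2],q[3],q[0]])
def delta(pos,yaw_y):
    """rows units to reach TCP pos with tool down & tool y axis at world angle yaw_y (mod pi)"""
    p,r=tool();best=None
    for k in(0,np.pi):
        a=yaw_y+k;y=np.array([np.cos(a),np.sin(a),0]);z=np.array([0,0,-1.]);x=np.cross(y,z)
        rv=(r.inv()*R.from_matrix(np.c_[x,y,z])).as_rotvec()
        if best is None or np.linalg.norm(rv)<np.linalg.norm(best):best=rv
    return np.round(r.inv().apply(np.array(pos)-p)/100,3),np.round(best/(np.pi/4),3)
E
python3 - <<'E'
from h import *
p=cv2.imread("pics/top0.png");d=np.load("pics/top0.npy");w=cloud("top",d)
def box(u0,u1,v0,v1,z0,z1):
    a=w[v0:v1,u0:u1].reshape(-1,3);return a[(a[:,2]>z0)&(a[:,2]<z1)]
print("bench",np.nanmedian(w[300:330,180:195,2]))
a=box(145,195,190,255,43,60);print("shaft",len(a),rect(a[:,:2]),np.percentile(a[:,2],[5,50,95,99]))
m=a[a[:,2]>46];mm=m[:,:2].mean(0);_,_,vt=np.linalg.svd(m[:,:2]-mm);t=(m[:,:2]-mm)@vt[0];c=mm+vt[0]*(t.min()+t.max())/2
print(c,np.degrees(np.arctan2(vt[0][1],vt[0][0])),np.ptp(t))
a=box(265,335,150,200,30,70);print("V",len(a),rect(a[:,:2]),np.percentile(a[:,2],[5,50,95]),a[:,:2].min(0),a[:,:2].max(0))
a=box(260,340,145,260,6,20);print("base",len(a),rect(a[:,:2]),np.median(a[:,2]))
a=box(285,325,205,245,125,145);print("nut",len(a),rect(a[:,:2]),a.mean(0))
a=box(220,330,185,240,88,123);print("arm",len(a),rect(a[:,:2]))
a=box(220,290,180,225,140,175);print("tbar",len(a),rect(a[:,:2]),a.mean(0),np.percentile(a[:,2],[5,50,95]))
big=cv2.resize(p[140:255,130:340],None,fx=3.8,fy=3.8,interpolation=cv2.INTER_CUBIC);cv2.imwrite("pics/c0.png",big)
E
```

```text
bench 0.6787952371528984
shaft 572 ((478.6758117675781, 370.3056945800781), (171.59579467773438, 69.23758697509766), 26.90024757385254) [43.78668511 48.26899901 53.81166426 55.60930225]
[478.95950486 369.31399119] -153.30725763067042 171.20143115685863
V 490 ((625.4888916015625, 4.691951751708984), (66.034423828125, 120.14285278320312), 4.335512161254883) [32.32600952 45.94732212 57.24773411] [589.32984541 -55.52667781] [661.5954022   66.58973777]
base 3517 ((555.7946166992188, -3.1215362548828125), (342.98895263671875, 232.3814697265625), 1.1171073913574219) 12.659900084848868
nut 218 ((467.8601379394531, -7.8551025390625), (44.04261779785156, 46.9827766418457), 33.27606201171875) [467.2026618   -7.63117979 131.39175843]
arm 909 ((493.3627624511719, 72.82022094726562), (212.7179412841797, 63.48640441894531), 73.76750946044922)
tbar 222 ((514.2388305664062, 145.27963256835938), (89.75496673583984, 17.612455368041992), 62.29423141479492) [513.0699859  144.95218609 159.02709226] [151.45641013 159.41001121 164.36115556]
```

View pics/c0.png

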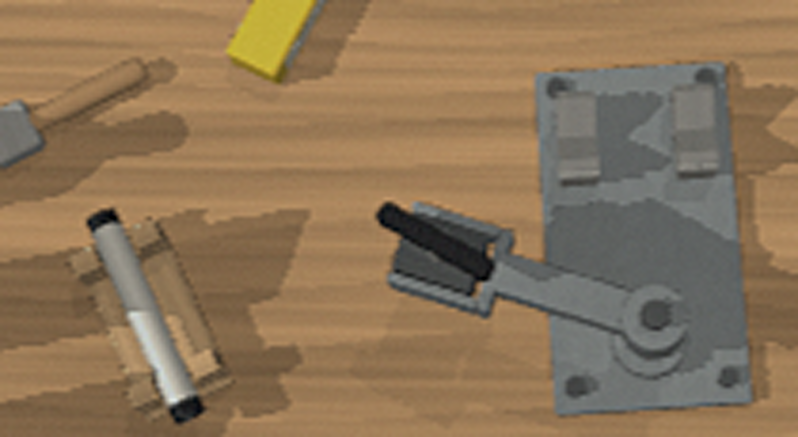

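Run:
```python
from h import *
print(delta([479,369.4,320],np.radians(116.7)))
```

```text
(array([ 5.935, -6.416,  0.851]), array([-0.001, -0.   , -0.004]))
```

```bash
python3 -m crank '[[0.848,-0.917,0.12,0,0,0,0],[0.848,-0.917,0.12,0,0,0,0],[0.848,-0.917,0.12,0,0,0,0]]' >/dev/null
python3 -m crank '[[0.848,-0.917,0,0,0,0,0],[0.848,-0.917,0,0,0,0,0],[0.848,-0.917,0,0,0,0,0]]'>/dev/null
python3 -m crank '[[0.848,-0.917,0,0,0,0,0],[0.848,-0.917,0,0,0,0,0],[0.848,-0.917,0,0,0,0,0]]'>/dev/null
python3 -m crank '[[0.848,-0.917,0,0,0,0,0],[0.848,-0.917,0,0,0,0,0],[0.848,-0.917,0,0,0,0,0]]'>/dev/null
python3 -m crank '[[0.848,-0.917,0,0,0,0,0],[0.848,-0.917,0,0,0,0,0],[0.848,-0.917,0,0,0,0,0]]'
python3 -m crank '[[0.848,-0.917,0,0,0,0,0],[0.848,-0.917,0,0,0,0,0],[0.848,-0.917,0,0,0,0,0]]'>/dev/null
python3 -m crank '[[0.848,-0.917,0,0,0,0,0],[0.848,-0.917,0,0,0,0,0],[0.848,-0.917,0,0,0,0,0],[0.848,-0.917,0,0,0,0,0],[0.848,-0.917,0,0,0,0,0]]'
python3 - <<'E'
from h import *
i=camera_info("wrist");p,d=capture("wrist");cv2.imwrite("pics/w1.png",p[:,:,::-1])
w=cloud("wrist",d,i);a=w.reshape(-1,3)
a=a[(np.hypot(a[:,0]-479,a[:,1]-369)<110)&(a[:,2]>46)&(a[:,2]<58)]
mm=a[:,:2].mean(0);_,_,vt=np.linalg.svd(a[:,:2]-mm);t=(a[:,:2]-mm)@vt[0];c=mm+vt[0]*(t.min()+t.max())/2
print(len(a),c,np.degrees(np.arctan2(vt[0][1],vt[0][0])),np.ptp(t),a[:,2].max())
print(tool()[0],delta([479,369.4,320],np.radians(116.7)))
E
```

```text
time_s: 1.6
eef_pos: [409.2, 132.8, 392.5]
ee_rot: [-0.0, 0.973, 0.231, -0.0]
force: [-1.2, -0.4, -0.5]
grip_width: 1.001
grip_force: 0.0
time_s: 2.4
eef_pos: [478.8, 369.6, 392.0]
ee_rot: [0.0, 0.973, 0.23, -0.001]
force: [0.7, 1.5, 0.5]
grip_width: 0.997
grip_force: 0.0
3881 [477.82765546 370.35057355] -153.29072001062883 170.19484654817626 53.21217739608118
[478.88794504 369.05089376 392.37017263] (array([ 0.003, -0.003,  0.724]), array([ 0.   ,  0.001, -0.004]))
```

View pics/w1.png

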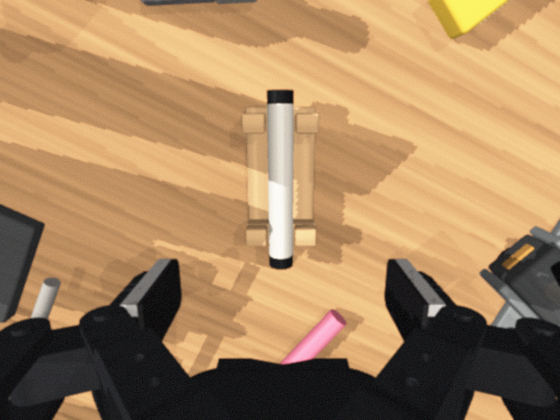

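The wrist view shows the shaft at (281,180) between the fingers, and its measured position agrees within 1.5 mm. Next I descend and grip.

```bash
python3 -m crank '[[0,0,1,0,0,0,0],[0,0,1,0,0,0,0],[0,0,1,0,0,0,0]]' >/dev/null
python3 -m crank '[[0,-0.01,0.5,0,0,0,0],[0,-0.01,0.8,0,0,0,0],[0,-0.01,0.98,0,0,0,0],[0,-0.01,0.98,0,0,0,0],[0,-0.01,0.98,0,0,0,0]]'
python3 -m crank '[[0,0,0,0,0,0,1],[0,0,0,0,0,0,1],[0,0,0,0,0,0,1],[0,0,0,0,0,0,1],[0,0,0,0,0,0,1],[0,0,0,0,0,0,1],[0,0,0,0,0,0,1],[0,0,0,0,0,0,1],[0,0,0,0,0,0,1],[0,0,0,0,0,0,1]]' 40
python3 -m crank '[[0,0,-0.3,0,0,0,1],[0,0,-0.6,0,0,0,1],[0,0,-0.9,0,0,0,1],[0,0,-0.9,0,0,0,1]]'
python3 -m crank '[[0,0,-0.5,0,0,0,1],[0,0,-0.6,0,0,0,1],[0,0,-0.6,0,0,0,1]]'
python3 - <<'E'
from h import *
print(tool()[0],delta([625.5,4.7,345],np.radians(4.4)))
E
```

```text
time_s: 3.25
eef_pos: [479.3, 370.5, 197.3]
ee_rot: [-0.0, 0.973, 0.229, 0.002]
force: [-0.6, 0.3, 0.3]
grip_width: 0.999
grip_force: 0.0
time_s: 4.25
eef_pos: [478.6, 370.6, 195.1]
ee_rot: [-0.0, 0.973, 0.229, 0.0]
force: [-2.0, -0.5, 5.3]
grip_width: 0.268
grip_force: 39.0
time_s: 4.65
eef_pos: [479.0, 370.8, 288.5]
ee_rot: [-0.001, 0.973, 0.229, 0.003]
force: [-0.0, 0.4, -0.8]
grip_width: 0.26
grip_force: 39.5
time_s: 4.95
eef_pos: [478.6, 370.6, 345.4]
ee_rot: [-0.0, 0.973, 0.229, 0.001]
force: [-0.2, -0.2, -2.9]
grip_width: 0.264
grip_force: 39.6
[478.579165   370.55515802 345.4291631 ] (array([-0.319,  3.93 ,  0.004]), array([ 0.002, -0.003, -1.508]))
```

```bash
python3 -m crank '[[0,0.2,-0.35,0,0,0,1],[-0.08,0.983,-0.35,0,0,0,1],[-0.08,0.983,-0.35,0,0,0,1]]' >/dev/null
python3 -m crank '[[-0.08,0.983,0,0,0,0,1],[-0.08,0.983,0,0,0,0,1],[-0.08,0.983,0,0,0,0,1]]' >/dev/null
python3 -m crank '[[-0.08,0.983,0,0,0,0,1],[-0.08,0.983,0,0,0,0,1],[-0.08,0.983,0,0,0,0,1]]' >/dev/null
python3 -m crank '[[-0.08,0.98,0,0,0,0,1],[-0.08,0.98,0,0,0,0,1],[-0.08,0.98,0,0,0,0,1],[-0.08,0.98,0,0,0,0,1]]'
python3 -m crank '[[0,0,0,0,0,-1,1],[0,0,0,0,0,-1,1],[0,0,0,0,0,-1,1],[0,0,0,0,0,-1,1],[0,0,0,0,0,-1,1],[0,0,0,0,0,-1,1],[0,0,0,0,0,-1,1]]' >/dev/null
python3 -m crank '[[0,0,0,0,0,-0.508,1],[0,0,0,0,0,-0.508,1],[0,0,0,0,0,-0.508,1],[0,0,0,0,0,-0.508,1],[0,0,0,0,0,-0.508,1],[0,0,0,0,0,-0.508,1]]'
python3 - <<'E'
from h import *
i=camera_info("wrist");p,d=capture("wrist");cv2.imwrite("pics/w2.png",p[:,:,::-1])
w=cloud("wrist",d,i);a=w.reshape(-1,3)
b=a[(abs(a[:,0]-625)<45)&(abs(a[:,1]-5)<75)&(a[:,2]>46)&(a[:,2]<62)]
print("V tops",len(b),rect(b[:,:2]),np.percentile(b[:,2],[5,50,95]))
c=a[(abs(a[:,2]-190-35)<25)&(np.hypot(a[:,0]-625,a[:,1]-5)<110)];print("shaft",len(c),rect(c[:,:2]) if len(c) else 0,np.nanmax(c[:,2]) if len(c) else 0)
print(tool()[0],delta([625.5,4.7,204],np.radians(4.4)))
E
```

```text
time_s: 6.25
eef_pos: [625.4, 4.5, 377.4]
ee_rot: [-0.001, 0.973, 0.229, -0.002]
force: [-0.3, 0.3, -1.4]
grip_width: 0.267
grip_force: 40.0
time_s: 7.55
eef_pos: [625.2, 5.0, 379.5]
ee_rot: [-0.0, 0.68, 0.733, -0.0]
force: [-0.5, 0.6, -0.9]
grip_width: 0.268
grip_force: 40.0
V tops 351 ((626.3212890625, 7.330120086669922), (62.36635208129883, 114.44563293457031), 4.596613883972168) [49.54435628 51.78811296 54.49468225]
shaft 22640 ((627.0634765625, 28.683822631835938), (120.35330200195312, 61.930938720703125), 78.87018585205078) 249.99869838263152
[625.24261145   4.90717331 379.52862754] (array([-0.002,  0.003,  1.755]), array([-0.   , -0.   , -0.003]))
```

View pics/w2.png

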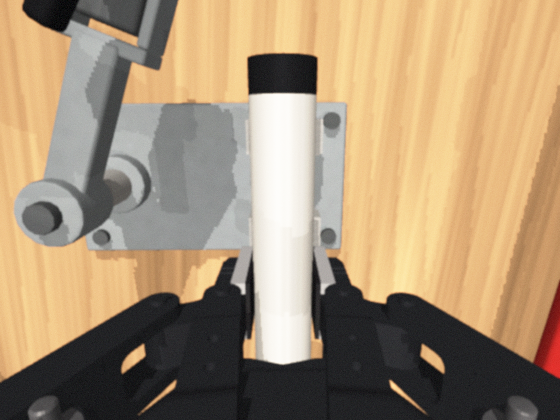

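The wrist view shows the shaft held straight and parallel to the V groove, with a V-block behind it at about (285,130–240).

```bash
python3 -m crank '[[0.003,0.005,1,0,0,-0.003,1],[0.003,0.005,1,0,0,-0.003,1],[0.003,0.005,1,0,0,-0.003,1]]' >/dev/null
python3 -m crank '[[0,0,0.4,0,0,0,1],[0,0,0.66,0,0,0,1],[0,0,0.66,0,0,0,1],[0,0,0.66,0,0,0,1]]'
python3 -m crank '[[0,0,0.03,0,0,0,1],[0,0,0.05,0,0,0,1],[0,0,0.05,0,0,0,1],[0,0,0.05,0,0,0,1]]'
python3 -m crank '[[0,0,0.02,0,0,0,1],[0,0,0.02,0,0,0,1],[0,0,0.02,0,0,0,1]]'
python3 -m crank '[[0,0,0.02,0,0,0,1],[0,0,0.02,0,0,0,1],[0,0,0.02,0,0,0,1]]'
```

```text
time_s: 8.3
eef_pos: [626.6, 4.9, 216.3]
ee_rot: [0.001, 0.679, 0.734, 0.001]
force: [-0.5, -0.2, 0.4]
grip_width: 0.263
grip_force: 40.1
time_s: 8.7
eef_pos: [625.8, 5.0, 209.2]
ee_rot: [0.0, 0.679, 0.734, 0.0]
force: [-0.5, -0.4, -1.6]
grip_width: 0.269
grip_force: 40.1
time_s: 9.0
eef_pos: [625.8, 4.9, 206.8]
ee_rot: [0.0, 0.679, 0.734, 0.0]
force: [1.5, 0.5, -0.5]
grip_width: 0.267
grip_force: 40.1
time_s: 9.3
eef_pos: [626.2, 5.0, 205.9]
ee_rot: [0.001, 0.679, 0.734, 0.001]
force: [0.6, 0.5, 5.7]
grip_width: 0.267
grip_force: 40.8
```

```bash
python3 -m crank '[[0,0,0.01,0,0,0,0.6],[0,0,0.01,0,0,0,0.6],[0,0,0.01,0,0,0,0.4],[0,0,0.01,0,0,0,0.2],[0,0,0.01,0,0,0,0],[0,0,0.01,0,0,0,0],[0,0,0.01,0,0,0,0],[0,0,0.01,0,0,0,0],[0,0,0,0,0,0,0],[0,0,0,0,0,0,0]]' 
python3 -m crank '[[0,0,-0.2,0,0,0,0],[0,0,-0.6,0,0,0,0],[0,0,-1,0,0,0,0],[0,0,-1,0,0,0,0]]' >/dev/null
python3 -m crank '[[0,0,-0.9,0,0,0,0],[0,0,-0.9,0,0,0,0],[0,0,-0.9,0,0,0,0],[0,0,-0.9,0,0,0,0]]'
python3 - <<'E'
from h import *
i=camera_info("wrist");p,d=capture("wrist");cv2.imwrite("pics/w3.png",p[:,:,::-1])
w=cloud("wrist",d,i);a=w.reshape(-1,3)
b=a[(abs(a[:,0]-625)<50)&(abs(a[:,1]-5)<110)&(a[:,2]>55.5)&(a[:,2]<70)]
mm=b[:,:2].mean(0);_,_,vt=np.linalg.svd(b[:,:2]-mm);t=(b[:,:2]-mm)@vt[0];c=mm+vt[0]*(t.min()+t.max())/2
print(len(b),c,np.degrees(np.arctan2(vt[0][1],vt[0][0])),np.ptp(t),np.percentile(b[:,2],[50,95,99.5]))
E
```

```text
time_s: 10.3
eef_pos: [625.8, 5.0, 204.9]
ee_rot: [0.0, 0.679, 0.734, 0.0]
force: [0.0, 0.2, -0.3]
grip_width: 1.0
grip_force: 0.0
time_s: 11.1
eef_pos: [625.7, 5.0, 394.6]
ee_rot: [0.0, 0.679, 0.734, 0.0]
force: [-0.6, 0.5, 0.1]
grip_width: 1.004
grip_force: 0.0
4637 [626.4541977    3.21058104] -85.40642688197268 170.47204366185468 [60.26861497 62.42814236 63.12471932]
```

View pics/w3.png

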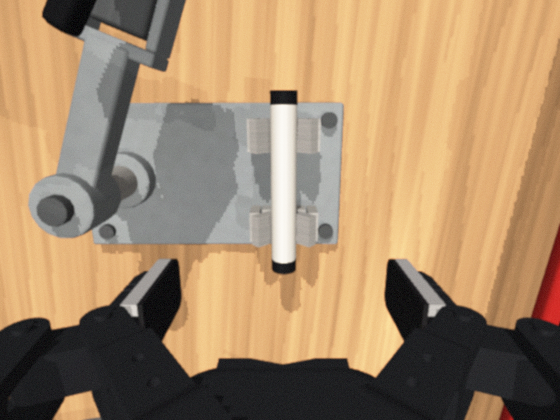

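The shaft is seated and the overhang is about 27 px at the top and 26 px at the bottom, so it is even. Next I push the arm round with closed fingers against the outer side of the fork.

```bash
python3 -m crank '[[0.5,-0.58,0,0,0,0,1],[0.78,-0.87,0,0,0,0,1],[0.78,-0.87,0,0,0,0,1],[0.78,-0.87,0,0,0,0,1]]' >/dev/null
python3 -m crank '[[0.4,-0.45,0,0,0,0,1],[0.78,-0.87,0,0,0,0,1],[0.78,-0.87,0,0,0,0,1],[0.78,-0.87,0,0,0,0,1]]'
python3 -m crank '[[0,0,0.5,0,0,0,1],[0,0,0.9,0,0,0,1],[0,0,0.9,0,0,0,1]]' >/dev/null
python3 -m crank '[[0,0,0.32,0,0,0,1],[0,0,0.32,0,0,0,1],[0,0,0.32,0,0,0,1]]'
python3 - <<'E'
from h import *
for n in ("top","wrist"):
    i=camera_info(n);p,d=capture(n);cv2.imwrite(f"pics/{n}4.png",p[:,:,::-1])
cv2.imwrite("pics/top4c.png",cv2.resize(cv2.imread("pics/top4.png")[140:260,200:360],None,fx=4,fy=4))
E
```

```text
time_s: 11.95
eef_pos: [439.5, 147.5, 394.2]
ee_rot: [-0.0, 0.678, 0.735, -0.0]
force: [-0.8, -0.6, 0.5]
grip_width: 0.001
grip_force: 0.0
time_s: 12.55
eef_pos: [441.1, 146.4, 274.1]
ee_rot: [0.0, 0.679, 0.734, 0.0]
force: [-0.1, 0.2, 0.7]
grip_width: -0.003
grip_force: 0.0
```

View pics/wrist4.png

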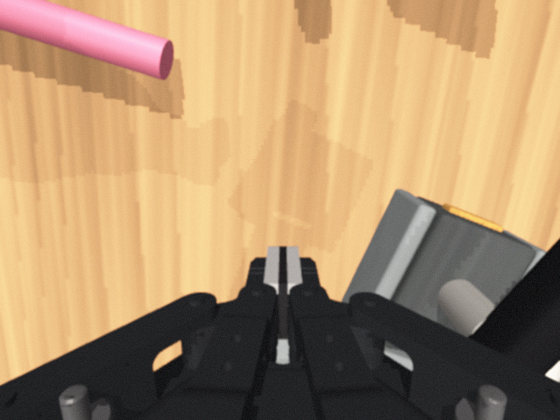

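The wrist view shows the closed fingers at (283,260), left of the fork at (390,250). I raise slightly for T-bar clearance and start the push.

```bash
python3 -m crank '[[-0.04,0.1,-0.05,0,0,0,1],[-0.09,0.22,-0.05,0,0,0,1],[-0.12,0.36,-0.05,0,0,0,1],[-0.16,0.52,-0.05,0,0,0,1],[-0.20,0.69,-0.05,0,0,0,1],[-0.26,0.81,-0.05,0,0,0,1],[-0.32,0.92,-0.05,0,0,0,1],[-0.32,0.92,-0.05,0,0,0,1]]'
python3 -m crank '[[-0.08,0.1,0,0,0,0,1],[-0.16,0.206,0,0,0,0,1],[-0.26,0.3,0,0,0,0,1],[-0.36,0.38,0,0,0,0,1],[-0.464,0.455,0,0,0,0,1],[-0.54,0.5,0,0,0,0,1],[-0.62,0.54,0,0,0,0,1],[-0.70,0.572,0,0,0,0,1],[-0.70,0.572,0,0,0,0,1]]'
python3 - <<'E'
from h import *
p,d=capture("top");cv2.imwrite("pics/top5.png",p[:,:,::-1]);w=cloud("top",d)
cv2.imwrite("pics/top5c.png",cv2.resize(p[130:260,210:370,::-1],None,fx=4,fy=4))
E
```

```text
time_s: 13.45
eef_pos: [535.7, 121.4, 278.8]
ee_rot: [0.001, 0.679, 0.734, 0.001]
force: [0.1, -0.1, -0.2]
grip_width: 0.0
grip_force: 0.0
time_s: 14.35
eef_pos: [597.3, 55.8, 277.8]
ee_rot: [0.001, 0.679, 0.734, 0.0]
force: [0.2, -0.0, 0.1]
grip_width: 0.002
grip_force: 0.0
```

View pics/top5c.png

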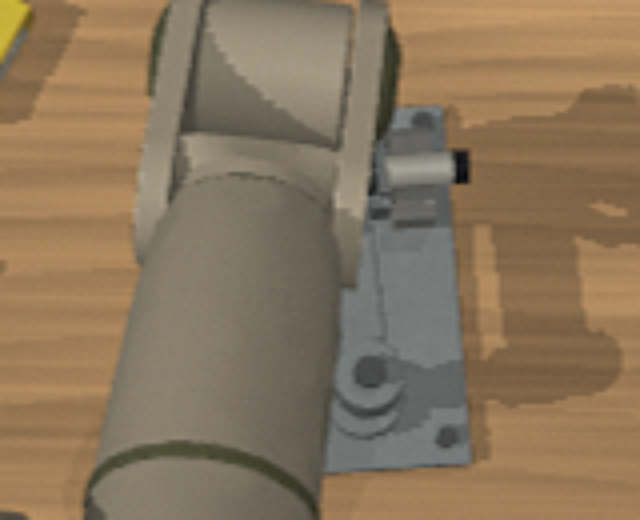

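The arm has followed to near the centre line, with the beam edge at about (378,290). I push on gently until it meets the stop.

```bash
python3 -m crank '[[-0.05,0.02,0,0,0,0,1],[-0.1,0.03,0,0,0,0,1],[-0.1,0.03,0,0,0,0,1]]' | grep -E 'pos|force:'
for k in 1 2; do :; done
python3 -m crank '[[-0.02,0,0,0,0,0,1],[-0.03,0,0,0,0,0,1],[-0.03,0,0,0,0,0,1]]' | grep -E 'pos|force:'
python3 -m crank '[[-0.02,0,0,0,0,0,1],[-0.03,0,0,0,0,0,1],[-0.03,0,0,0,0,0,1]]' | grep -E 'pos|force:'
```

```text
eef_pos: [600.8, 46.6, 277.8]
force: [0.1, 0.5, -0.0]
grip_force: 0.0
eef_pos: [600.7, 45.2, 277.8]
force: [0.7, 7.9, 0.8]
grip_force: 4.1
eef_pos: [600.7, 44.2, 277.8]
force: [1.0, 21.9, 2.3]
grip_force: 11.0
```

The stop is reached: the force rose to 22 N at y = 44, where I expected it. I back off, rise and view from above.

```bash
python3 -m crank '[[0.15,0,0,0,0,0,1],[0.3,0,0,0,0,0,1],[0.3,0,0,0,0,0,1],[0.3,0,-0.5,0,0,0,1],[0.3,0,-1,0,0,0,0],[0.3,0,-1,0,0,0,0]]' | grep -E 'pos|force:'
python3 -m crank '[[-0.5,-0.1,0,0,0,0,0],[-0.7,-0.4,0,0,0,0,0],[-0.7,-0.4,0,0,0,0,0],[-0.7,-0.4,0,0,0,0,0]]' | grep -E 'pos|force:'
python3 - <<'E'
from h import *
i=camera_info("wrist");p,d=capture("wrist");cv2.imwrite("pics/w6.png",p[:,:,::-1]);w=cloud("wrist",d,i).reshape(-1,3);c=p.reshape(-1,3).astype(int)
near=np.hypot(w[:,0]-626,w[:,1]-5)<70
b=w[near&(w[:,2]>145)&(w[:,2]<172)];print("bar",len(b),rect(b[:,:2]),np.percentile(b[:,2],[5,50,95]))
h=w[near&(w[:,2]>120)&(w[:,2]<135)];print("head",len(h),rect(h[:,:2]))
g=w[near&(c[:,0]>c[:,2]+70)&(w[:,2]>85)];print("brass",len(g),rect(g[:,:2]) if len(g) else 0)
a=w[(w[:,2]>90)&(w[:,2]<124)&(np.hypot(w[:,0]-540,w[:,1])<170)];print("arm",len(a),rect(a[:,:2]))
E
```

```text
eef_pos: [599.1, 70.8, 384.9]
force: [-0.6, -0.9, -0.4]
grip_force: 0.0
eef_pos: [564.2, -2.4, 377.7]
force: [-0.1, -0.2, 0.8]
grip_force: 0.0
bar 4494 ((626.1298217773438, 4.746057510375977), (16.624832153320312, 89.44742584228516), 82.90599060058594) [151.21431406 160.49758342 161.82874144]
head 390 ((605.0753784179688, 3.528980255126953), (96.88473510742188, 40.87553405761719), 4.794382095336914)
brass 264 ((614.068603515625, 1.6245040893554688), (111.6209487915039, 40.16371154785156), 11.974053382873535)
arm 13276 ((558.2240600585938, -0.013729095458984375), (196.96177673339844, 62.34500503540039), 4.008594989776611)
```

View pics/w6.png

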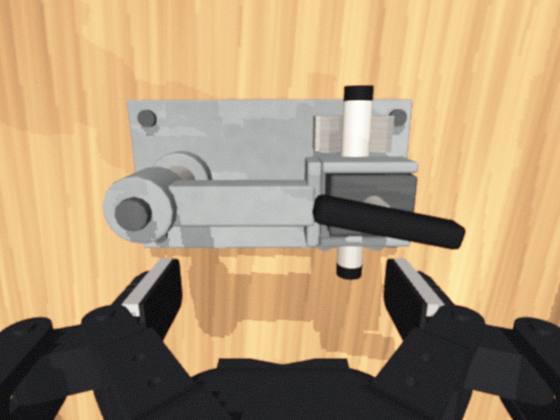

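The arm lies at its stop, and the T-bar is centred at (390,220) with no tab out yet. I align over the bar, tool y perpendicular to it, then descend and grip.

Run:
```python
from h import *
print(delta([626.1,4.7,377],np.radians(82.9)),status.sense()["joints"])
```

```text
(array([0.017, 0.619, 0.008]), array([ 1.000e-03,  1.000e-03, -1.742e+00])) [-2.10771741e-01  4.20565345e-01  1.41665477e+00 -3.19749646e-05
  1.30367449e+00 -2.89299316e-01]
```

```bash
python3 -m crank '[[0.017,0.4,0,0,0,-0.19,0],[0.017,0.62,0,0,0,-0.38,0],[0.017,0.62,0,0,0,-0.57,0],[0.017,0.62,0,0,0,-0.76,0],[0.017,0.62,0,0,0,-0.9,0],[0.017,0.62,0,0,0,-0.9,0],[0.017,0.62,0,0,0,-0.9,0]]' >/dev/null
python3 -m crank '[[0,0,0,0,0,-0.842,0],[0,0,0,0,0,-0.842,0],[0,0,0,0,0,-0.842,0],[0,0,0,0,0,-0.842,0],[0,0,0,0,0,-0.842,0],[0,0,0,0,0,-0.842,0],[0,0,0,0,0,-0.842,0]]' | grep -E 'pos|force:'
python3 - <<'E'
from h import *
print(delta([626.1,4.7,309],np.radians(82.9)),status.sense()["joints"][5])
p,d=capture("scene");cv2.imwrite("pics/s7.png",p[:,:,::-1])
print(proj("scene",[[676,8.5,105],[676,8.5,85],[626,4.7,152],[658,7,105]]))
E
```

```text
eef_pos: [626.1, 4.9, 377.6]
force: [0.6, 0.3, 0.1]
grip_force: 0.0
(array([-0.   , -0.002,  0.686]), array([-0.   ,  0.   , -0.004])) -1.62297971720259
[[281.39104897 253.13373511]
 [281.27778852 257.61699434]
 [278.39798302 229.84587353]
 [280.18072947 248.6073304 ]]
```

```bash
python3 -m crank '[[0,0,0.4,0,0,0,0],[0,0,0.68,0,0,0,0],[0,0,0.68,0,0,0,0],[0,0,0.68,0,0,0,0.4],[0,0,0.68,0,0,0,0.7],[0,0,0.68,0,0,0,1],[0,0,0.68,0,0,0,1],[0,0,0.68,0,0,0,1],[0,0,0.68,0,0,0,1],[0,0,0.68,0,0,0,1],[0,0,0.68,0,0,0,1],[0,0,0.68,0,0,0,1]]' 80
python3 -m crank '[[0,0,0.01,0,0,0.17,1],[0,0,0.019,0,0,0.34,1],[0,0,0.025,0,0,0.5,1],[0,0,0.025,0,0,0.5,1],[0,0,0.025,0,0,0.5,1]]'
python3 - <<'E'
from h import *
s=status.sense();print(s["wrist_torque"],tool()[0])
p,d=capture("scene");cv2.imwrite("pics/s8.png",p[:,:,::-1])
c=p[200:290,235:330];cv2.imwrite("pics/s8c.png",cv2.resize(c[:,:,::-1],None,fx=6,fy=6,interpolation=cv2.INTER_CUBIC))
E
```

```text
time_s: 19.0
eef_pos: [626.1, 5.4, 310.7]
ee_rot: [0.001, 0.062, 0.998, 0.001]
force: [0.3, 5.7, 5.1]
grip_width: 0.168
grip_force: 78.6
time_s: 19.5
eef_pos: [626.1, 5.4, 308.7]
ee_rot: [0.001, 0.256, 0.967, 0.001]
force: [-1.6, 6.4, 6.8]
grip_width: 0.168
grip_force: 79.1
[ 0.73859388  0.34449704 -0.32773677] [626.05508714   5.4081525  308.65772458]
```

View pics/s8c.png

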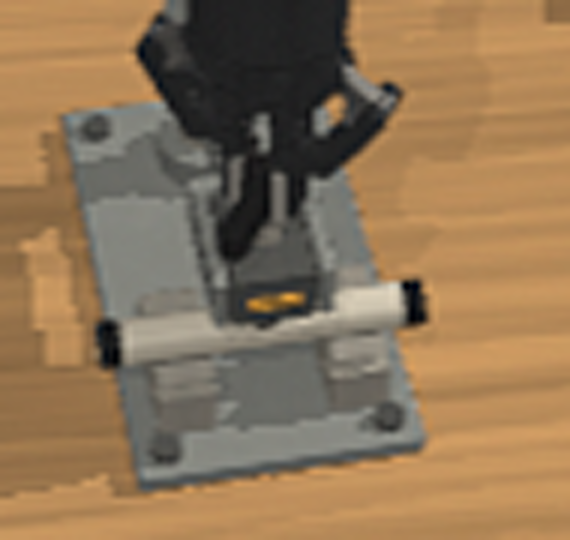

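The scene crop shows the brass tab in, at crop (275,300), i.e. pixel (281,250); the screw is turning. Next I go to about 1.4 rad and measure the brass area.

```bash
cat > tab.py <<'E'
from h import *
import sys
def m(p):
    c=p[238:272,264:300].astype(int);k=(c[:,:,2]<0.4*c[:,:,0])&(c[:,:,0]>100);v,u=np.nonzero(k);return k.sum(),(v.min()+238,v.max()+238,u.min()+264,u.max()+264) if k.any() else 0
print("base",m(cv2.imread("pics/s8.png")[:,:,::-1]))
p,d=capture("scene");cv2.imwrite(f"pics/t{sys.argv[1]}.png",p[:,:,::-1]);print("now",m(p))
s=status.sense();print(s["time_s"],s["eef_pos"],s["force"].round(1),s["wrist_torque"].round(2),s["joints"][5])
E
python3 -m crank '[[0,0,0.007,0,0,0.17,1],[0,0,0.014,0,0,0.34,1],[0,0,0.02,0,0,0.5,1],[0,0,0.026,0,0,0.67,1],[0,0,0.033,0,0,0.84,1],[0,0,0.039,0,0,1,1],[0,0,0.039,0,0,1,1],[0,0,0.039,0,0,1,1]]' >/dev/null
python3 tab.py 1
python3 -m crank '[[0,0,0.005,0,0,0.12,1],[0,0,0.01,0,0,0.25,1],[0,0,0.01,0,0,0.25,1],[0,0,0.01,0,0,0.25,1]]' >/dev/null
python3 tab.py 2
```

```text
base (np.int64(15), (np.int64(249), np.int64(251), np.int64(276), np.int64(284)))
now (np.int64(14), (np.int64(250), np.int64(252), np.int64(277), np.int64(284)))
20.4 [626.11571714   5.5194242  304.78231163] [0.6 7.1 8. ] [ 0.94  0.3  -0.27] -0.4476008796564725
base (np.int64(15), (np.int64(249), np.int64(251), np.int64(276), np.int64(284)))
now (np.int64(17), (np.int64(250), np.int64(252), np.int64(276), np.int64(284)))
20.85 [626.14095314   5.53102222 303.83174291] [-0.5  6.5  7. ] [ 1.    0.24 -0.28] -0.2512883889691119
```

Now at about 1.57 rad. I continue in steps of about 0.12 rad, looking after each.

```bash
python3 -m crank '[[0,0,0.003,0,0,0.08,1],[0,0,0.006,0,0,0.16,1],[0,0,0.006,0,0,0.16,1],[0,0,0.006,0,0,0.16,1]]' >/dev/null
python3 tab.py 3 | tail -2
python3 -m crank '[[0,0,0.003,0,0,0.08,1],[0,0,0.006,0,0,0.16,1],[0,0,0.006,0,0,0.16,1],[0,0,0.006,0,0,0.16,1]]' >/dev/null
python3 tab.py 4 | tail -2
python3 -m crank '[[0,0,0.003,0,0,0.08,1],[0,0,0.006,0,0,0.16,1],[0,0,0.006,0,0,0.16,1],[0,0,0.006,0,0,0.16,1]]' >/dev/null
python3 tab.py 5 | tail -2
```

```text
now (np.int64(55), (np.int64(250), np.int64(256), np.int64(276), np.int64(285)))
21.3 [626.17313707   5.55937061 303.16778506] [0.8 7.1 7.1] [ 0.91  0.16 -0.21] -0.12575269267939565
now (np.int64(54), (np.int64(250), np.int64(256), np.int64(277), np.int64(285)))
21.75 [626.17272636   5.55150009 302.56933111] [0.2 6.2 8.4] [ 0.96  0.14 -0.16] -9.628131413175748e-05
now (np.int64(55), (np.int64(251), np.int64(257), np.int64(277), np.int64(285)))
22.2 [626.19544429   5.50874888 301.95287416] [0.9 5.9 7.5] [ 0.98  0.18 -0.16] 0.1255372459895851
```

The tab came out in the first of these steps: the brass area went from 17 to 55 px. The two further steps I had batched add at most 0.37 rad, or about 24 N, which is under the 30 N limit. I release and withdraw.

```bash
python3 -m crank '[[0,0,0,0,0,0,0.7],[0,0,0,0,0,0,0.5],[0,0,0,0,0,0,0.2],[0,0,0,0,0,0,0],[0,0,0,0,0,0,0],[0,0,0,0,0,0,0],[0,0,0,0,0,0,0],[0,0,-0.3,0,0,0,0],[0,0,-0.6,0,0,0,0],[0,0,-1,0,0,0,0],[0,0,-1,0,0,0,0]]'
python3 -m crank '[[0,0,-0.4,0,0,0,0],[0,0,-0.8,0,0,0,0],[0,0,-0.8,0,0,0,0],[0,0,-0.8,0,0,0,0]]' | grep -E 'pos|force'
python3 tab.py 6
python3 - <<'E'
import cv2
p=cv2.imread("pics/t6.png")[180:290,220:350];cv2.imwrite("pics/t6c.png",cv2.resize(p,None,fx=5,fy=5,interpolation=cv2.INTER_CUBIC))
E
```

```text
time_s: 23.3
eef_pos: [626.0, 4.8, 406.3]
ee_rot: [0.004, 0.806, 0.592, 0.003]
force: [0.6, -0.3, -0.2]
grip_width: 1.0
grip_force: 0.0
eef_pos: [625.9, 4.7, 480.4]
force: [-0.7, 0.4, -0.5]
grip_force: 0.0
base (np.int64(15), (np.int64(249), np.int64(251), np.int64(276), np.int64(284)))
now (np.int64(56), (np.int64(251), np.int64(257), np.int64(276), np.int64(285)))
23.75 [626.06362175   4.70024807 479.19218223] [-0.   0.  -0.4] [ 0.04  0.03 -0.02] 0.1251609698288541
```

View pics/t6c.png

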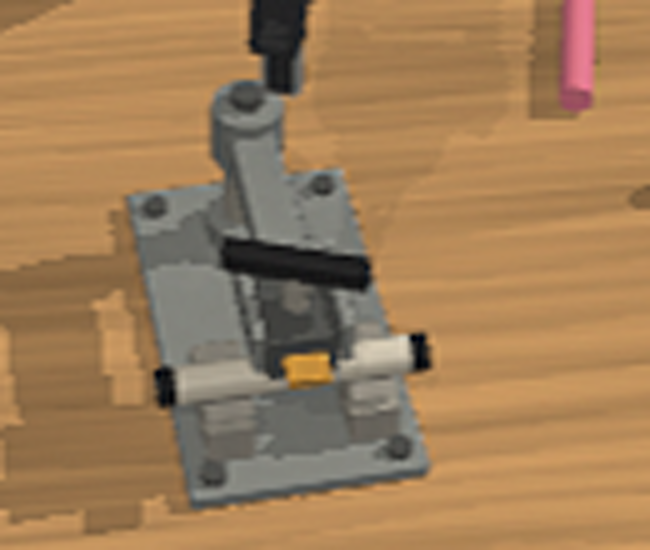

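The picture shows the tab out at crop (307,369), the shaft seated in both Vs, the arm over it, and the robot clear. I hand it in.

```bash
python3 -c "
from rig import ticket
print(ticket.finish_job())"
```

```text
the job is handed in; nothing more can be done
None
```

The job is handed in, with no verdict returned: the shaft is seated and centred in the V-blocks, the clamp arm is at its stop and the tab is out, but I turned the screw about 0.25–0.37 rad past the snap (estimated at most 24 N, limit 30 N); the robot is clear, and no other item was touched as far as I could see.

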